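Mount a burr in the bench collet

TASK

Take the burr with the cylindrical head out of the wooden rack, set its shank fully home in the upright bench collet and let go of it. Then turn the knurled nut clockwise until you feel the collet grip the shank, nipping it up firmly but gently without overtightening, and leave the other burrs and the loupe where they are.

Things in the scene. Friction and masses are not known exactly. Their poses are not given: they have to be found in the camera images.
- burr_cylinder: the burr to mount: steel, straight round 10 mm shank 52 mm long with a 3 mm chamfered foot, above it a fluted cylindrical head 16 mm in diameter and 26 mm long (78 mm overall, about 60 g). Origin at the centre of the shank's lower end, z up along the shank. It stands upright, shank down, in any of the rack's three holes
- burr_head (a point): a point on the axis of the cylindrical burr, 70 mm above its lower end and 8 mm below the top of its head: a good height for the finger grip (fingers closing across the rack)
- burr_rack: fixed wooden block 40 x 150 x 35 mm (x, y, z), origin at the centre of its underside; a row of three holes along its y at -48, 0 and +48 mm, 11.5 mm wide and 28 mm deep (hole floor 7 mm above the worktop); a burr stands in each, its head beginning 59 mm above the worktop. A post of the stall stands at the front left corner: swing in from the middle
- collet_stand: the upright bench collet, steel, fixed to the worktop; origin under its centre, axis vertical. Base flange 90 mm in diameter, 12 mm high; sleeve 32 mm in diameter up to 46 mm; on it the knurled nut, 40 mm in diameter, from 46 to 64 mm high, with a round 11.4 mm hole right through, into which the shank goes from above
- bore_floor (a point): centre of the bore's floor, on the collet's axis, 20 mm above the worktop: where the shank's lower end must rest. A burr that is home has 44 mm inside the collet; its head starts 8 mm above the nut and its top is 98 mm above the worktop
- nut_centre (a point): centre of the knurled nut, on the collet's axis, 55 mm above the worktop; does not turn with the nut. The nut can be gripped at any angle from above, over the standing burr, whose top is 43 mm above this point. Clockwise seen from above tightens. The nut's start is not known: the jaws touch the shank after 0.5 to 2.0 rad. Free, it drags with about 0.15 N m and stays where it is left
- collet_jaws (a point): centre of the three hidden jaws, 39 mm above the worktop. Once they touch the shank, the nut's moment rises by about 1.4 N m per rad, pushing back counter-clockwise. A rise of 0.15 to 0.3 N m over the free nut is well gripped, over 0.35 too much. With the tool at rest after a step the drag can show with either sign, so go in equal steps and compare with the free steps before
- burr_ball: another burr, same shank, with a ball head 19 mm in diameter; leave it in the rack. Origin at its lower end
- burr_cone: another burr, same shank, with a cone head 19 mm wide at its base and pointed at the top; leave it in the rack. Origin at its lower end
- loupe: black tapered eye loupe, 33 mm in diameter and 28 mm high, standing loose on the worktop near its front edge; leave it. Origin under its centre
Things that resemble listed ones, but are neither listed nor needed, are in the scene too. There is more than one size of the collet_stand; the one meant has the size given above.

How it is judged:
On the way:
1. the cylindrical burr stands fully home in the collet, let go and not yet gripped by the jaws (z of burr_cylinder in the frame of bore_floor below 0.003 m and horizontal distance between burr_cylinder and bore_floor below 0.003 m and angle between burr_cylinder's own z axis and vertical below 0.08 rad and contact force between burr_cylinder and the fingers below 0.1 N and contact force between burr_cylinder and collet_stand below 5 N), for 0.2 s.
At the end, for the whole second after the job is handed in: the cylindrical burr stands in the collet with its lower end within 3 mm of the bore floor and of its axis, upright within 0.08 rad, at rest, and the jaws grip it: all contact forces of the collet on it together make over 15 N; it is let go, and so is the nut (z of burr_cylinder in the frame of bore_floor below 0.003 m and horizontal distance between burr_cylinder and bore_floor below 0.003 m and angle between burr_cylinder's own z axis and vertical below 0.08 rad and contact force between burr_cylinder and collet_stand above 15 N and linear speed of burr_cylinder below 0.01 m/s); the robot touches nothing.
It fails at once if the collet is overtightened: the contact forces of the collet on the cylindrical burr together pass 100 N (contact force between burr_cylinder and collet_stand above 100 N).
It fails at once if the burr is rammed in: held in the fingers, it presses on the collet with over 40 N (contact force between burr_cylinder and collet_stand above 40 N and contact force between burr_cylinder and the fingers above 5 N).
It fails at once if the ball burr is moved by more than 20 mm (distance of burr_ball from where it was at the start of the episode above 0.02 m).
It fails at once if the cone burr is moved by more than 20 mm (distance of burr_cone from where it was at the start of the episode above 0.02 m).
It fails at once if the loupe is moved by more than 20 mm (distance of loupe from where it was at the start of the episode above 0.02 m).
It also fails if it takes over 67 s, if anything falls off the work surface, if the arm or the gripper's body presses on something with over 40 N, if the wrist force passes 120 N, or if a joint passes its speed limit or range.

ROBOT

A 6-joint arm with a two-finger parallel gripper is mounted at the origin on a cart in front of the work surface, level with it; the furniture and walls round the work are solid. World frame = base frame: x ahead of the robot, y to its left, z up, the work surface at z = 0. Lengths are in m, angles in rad, forces in N, time in s.
With the tool pointing down it reaches from about 0.35 to 0.775 m from the base axis. Payload 5.5 kg.
Tool frame: the origin (TCP) lies at the centre of the arm's flange, where the gripper is bolted on; the fingertips stand 173 mm ahead of it and the grasp point (between the pads) lies 155 mm ahead of it; z points along the fingers, y is the line along which they close (so a half turn about z gives the same grasp; the last joint's range is limited). The gripper opens to 85 mm and grips with 20 to 120 N. Pads are 22 mm wide; open, the fingers measure 114 mm over their backs; the gripper's body (76 mm by 85 mm) begins 54 mm behind the grasp point. The pads swing forward as they close: fully open they stand 13 mm farther back than shut.
Start: joints at [0.983, 0.313, 0.046, 1.304, 0, 1.431], TCP at [0.249, 0.518, 0.405] pointing down, gripper open.
Joint ranges: [-2.76, 2.76], [-0.86, 1.69], [-1.03, 1.26], [-2.2, 2.34], [-1.47, 1.5], [-3.14, 3.14]. Speed limits (rad/s): [2.57, 2.57, 3.14, 3.14, 3.14, 3.14].

INTERFACE

Orientations are given as a rotation vector (axis times angle).
In Python, from cell import robot, eyes, trace, tip_of gives the robot as it stands.
- The arm moves only by the tool send_rows, never from a script. Its argument "moves" is a list that holds one entry, the list of rows, each a list of 6 numbers: the shift along the tool's x, y, z scaled (see below), then the turn, a rotation vector about the tool's x, y, z scaled (see below). A call has 1 to 8 rows; each row is the pose to reach, as a shift and turn from the pose commanded when the call began, along the tool's axes at that moment; what a row does not reach only later rows make up. The controller multiplies each number of a shift by 250 mm and each number of a turn by pi/4 rad. A row lasts 1/12 s, in which the tool goes at most 41.7 mm and 7.16 degrees, less where a joint would pass 70% of its speed; a pose out of reach is approached as far as the arm can. A call with a number of a shift or a turn outside -1 to 1 is refused whole. A call with a gripper value outside its range is refused whole. "jaw" is the opening, from -1 (shut) to 1 (fully open), set as the call begins (left out, the last holds). The fingers move at their own pace and stop on an object; the grip force is fixed at half the most. Time passes only in rows, so rows that repeat a pose let the fingers close. It gives the time, the measured TCP pose, the force, the opening and the grip force at its end, in the units of the state.
- robot.state(): the state, without advancing time (a new reading comes with each control period).
- eyes.get_image(name): name is "scene" or "top" or "wrist"; returns a dict with "color" (384x512x3 uint8, red, green, blue), "fx", "fy", "cx", "cy" (pixels), "world_to_cam" (4x4, takes a point from world to camera coordinates); the wrist camera has in their place "T_tool_cam" (4x4, takes a point from camera to tool coordinates, whose origin is the TCP and whose axes are the flange's). Camera axes: x right, y down, z forward; pixel columns grow to the right and rows downward; lengths in m; the calibration is good to about 2 mm. A picture is of the moment at which its call begins: read the wrist's pose just before it. There is no depth.
- robot.hand_in(): hands the job in; it is judged then, once.
Trained networks look in a picture, given as the dict that the camera call returned (one of the last four; its "shot" number tells which), for a name from the list of things; names that differ only in an ending like _2 or _b are one class to them, and where a whole thing is asked for, a point or a joint stands for the part that bears it (a point fixed in the world has none). Each returns a list of dicts, best first, with "p" (0 to 1); they miss things now and then, are a little off and sometimes report something else, mostly with a low value. They report only what shows in the picture. A call takes as long as a camera call. They do not tell look-alikes from the thing itself.
- trace(picture, target): "mask" (384x512 bool, what is visible of it) and "pixel" ([row, column] in pixels, amid what is visible of it).
- tip_of(picture, target): "pixel" ([row, column] in pixels: a listed point, or the origin of a listed thing).
The state is a dict: "time_s": time; "q": joint angles; "qd": joint speeds; "tau": joint torques, N m; "tool_pos": TCP position; "tool_rot": TCP orientation; "wrist_force": force on the tool from outside, world axes, zero at the start; "torque": the same for the moment, N m; "gripper_width": opening from 0.0 (shut) to 1.0 (fully open); "gripper_force": force on a finger pad.
Only numpy, scipy, OpenCV 4.12 (cv2) and the standard library are available. Lean on these libraries where they do the work, as an engineer would, in place of code of your own. Each camera call takes 0.05 s, during which the arm holds its last target. There are 200 camera calls.

## Working session

There is one attempt and no reset: what is moved stays moved. The work goes in short steps, Python scripts to look and compute and a tool call to move; the robot and the scene stay as the last step left them, time stands still between calls to the robot, and variables do not carry over. Pictures are saved under pics/ and viewed, at most 10 in all, crops included, and the job is handed in when it is done.

Besides the shell and the picture viewer there is one more tool, called as a command line: name --argument value ..., lists and objects as JSON in quotes. send_rows: Moves the arm, as the interface text tells. Its arguments: {"type":"object","properties":{"moves":{"type":"array"},"jaw":{"type":"number"}},"required":["moves"]}

```bash
mkdir -p pics; ls; cat > h.py <<'E'
import numpy as np, cv2
from scipy.spatial.transform import Rotation as R
from cell import robot, eyes, trace, tip_of
def shot(n):
    s=robot.state(); im=eyes.get_image(n)
    if 'world_to_cam' in im: T=np.array(im['world_to_cam'])
    else:
        W=np.eye(4); W[:3,:3]=R.from_rotvec(s['tool_rot']).as_matrix(); W[:3,3]=s['tool_pos']
        T=np.linalg.inv(W@np.array(im['T_tool_cam']))
    im['T']=T; return im
def save(im,f): cv2.imwrite('pics/'+f,im['color'][:,:,::-1])
def ray(im,px):
    Ri=im['T'][:3,:3].T; o=-Ri@im['T'][:3,3]
    d=Ri@np.array([(px[1]-im['cx'])/im['fx'],(px[0]-im['cy'])/im['fy'],1]); return o,d
def atz(im,px,z):
    o,d=ray(im,px); return o+d*(z-o[2])/d[2]
def tri(rs):
    A=0;b=0
    for o,d in rs:
        d=d/np.linalg.norm(d);P=np.eye(3)-np.outer(d,d);A=A+P;b=b+P@o
    return np.linalg.solve(A,b)
def proj(im,p):
    c=im['T'][:3,:3]@np.array(p)+im['T'][:3,3]; return np.array([c[1]/c[2]*im['fy']+im['cy'],c[0]/c[2]*im['fx']+im['cx']])
E
python3 - <<'E'
from h import *
np.set_printoptions(precision=4,suppress=True)
s=robot.state();print({k:np.round(v,3) for k,v in s.items()})
print(R.from_rotvec(s['tool_rot']).as_matrix())
H=dict(burr_cylinder=.007,burr_head=.077,burr_rack=0,collet_stand=0,nut_centre=.055,bore_floor=.02,burr_ball=.007,burr_cone=.007,loupe=0)
a=[]
for n in ['scene','top']:
    im=shot(n);a.append(im['color'][:,:,::-1])
    for t,z in H.items():
        for r in tip_of(im,t)[:3]: print(n,t,round(r['p'],2),np.round(r['pixel']),atz(im,r['pixel'],z)[:2])
cv2.imwrite('pics/a.png',cv2.resize(np.vstack(a),(512*25//32,600))); save(im,'top.png')
cv2.imwrite('pics/scene.png',a[0])
E
```

```text
pics
{'time_s': np.float64(0.0), 'q': array([0.983, 0.314, 0.045, 1.304, 0.   , 1.431]), 'qd': array([ 0.001,  0.   , -0.001, -0.   , -0.001,  0.   ]), 'tau': array([ -0.001, -48.063,  29.853,   0.019,  -0.   ,  -0.   ]), 'tool_pos': array([0.249, 0.518, 0.404]), 'tool_rot': array([-0.697, -3.062,  0.003]), 'wrist_force': array([ 0.273, -0.029,  0.696]), 'torque': array([ 0.016, -0.055,  0.005]), 'gripper_force': np.float64(0.0), 'gripper_width': np.float64(1.003)}
[[-0.9014  0.433  -0.0011]
 [ 0.433   0.9014 -0.0016]
 [ 0.0003 -0.0019 -1.    ]]
scene burr_head 0.57 [187. 306.] [0.5907 0.1776]
scene burr_rack 0.74 [220. 302.] [0.5874 0.1688]
scene collet_stand 0.77 [312. 257.] [ 0.6065 -0.1272]
scene collet_stand 0.65 [289. 196.] [ 0.4909 -0.1176]
scene nut_centre 0.96 [272. 194.] [ 0.5012 -0.1379]
scene nut_centre 0.57 [287. 258.] [ 0.6094 -0.1335]
scene nut_centre 0.21 [191. 304.] [0.58   0.1995]
scene bore_floor 0.85 [280. 194.] [ 0.4886 -0.1179]
scene bore_floor 0.68 [301. 257.] [ 0.6058 -0.1249]
scene burr_ball 0.15 [220. 301.] [0.5888 0.1569]
scene loupe 0.69 [253. 191.] [ 0.4313 -0.03  ]
top burr_head 0.71 [228. 316.] [ 0.4267 -0.0223]
top collet_stand 0.59 [201. 343.] [ 0.4904 -0.1144]
top nut_centre 0.86 [200. 346.] [ 0.4835 -0.1058]
top bore_floor 0.88 [200. 340.] [ 0.4906 -0.1023]
top loupe 0.65 [229. 319.] [ 0.4302 -0.0428]
```

View pics/scene.png

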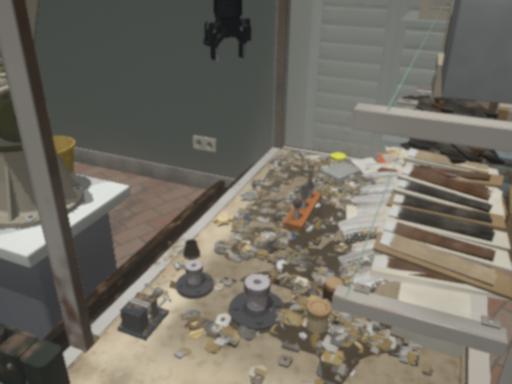

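View pics/top.png

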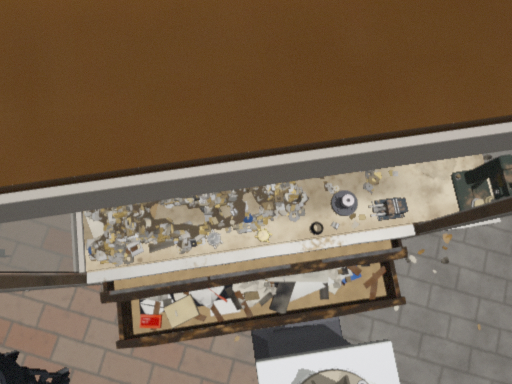

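The scene shows a small collet at (285,195), a larger one at (300,256), the rack at (210,302) with three burrs, and the loupe at (250,191). Now I'll measure the flange and nut sizes and the rack.

```bash
python3 - <<'E'
from h import *
np.set_printoptions(precision=4,suppress=True)
im=shot('scene')
for t in ['collet_stand','burr_rack','burr_cylinder','burr_ball','burr_cone','loupe']:
    for r in trace(im,t)[:3]:
        m=r['mask'];ys,xs=np.where(m)
        print(t,round(r['p'],2),'rows',ys.min(),ys.max(),'cols',xs.min(),xs.max())
        if t=='collet_stand':
            row=max(range(ys.min(),ys.max()+1),key=lambda q:m[q].sum()); c=np.where(m[row])[0]
            print(' flange width',np.linalg.norm(atz(im,(row,c.max()+.5),.012)-atz(im,(row,c.min()-.5),.012)), row)
        if t=='burr_rack':
            cs=cv2.findContours(m.astype('uint8'),0,2)[0]; c=max(cs,key=cv2.contourArea)
            print(cv2.minAreaRect(c))
print('front-post ray', -im['T'][:3,:3].T@im['T'][:3,3])
c=im['color'][:,:,::-1]
a=cv2.resize(c[165:240,260:360],None,fx=5,fy=5,interpolation=3)
b=cv2.resize(c[230:335,165:290],(500,420),interpolation=3)
b=cv2.resize(b,(447,375))
cv2.imwrite('pics/crop.png',cv2.resize(np.hstack([a,b]),(800,317)))
E
```

```text
collet_stand 0.91 rows 260 299 cols 176 214
 flange width 0.06598978505510253 283
collet_stand 0.76 rows 273 331 cols 228 284
 flange width 0.09085594133883738 305
burr_rack 0.89 rows 192 230 cols 282 320
((300.85296630859375, 210.4117431640625), (20.751327514648438, 48.534095764160156), 30.963754653930664)
burr_cylinder 0.55 rows 184 207 cols 300 307
burr_cylinder 0.16 rows 199 218 cols 293 300
burr_ball 0.51 rows 198 217 cols 292 300
burr_ball 0.34 rows 184 206 cols 300 307
burr_cone 0.4 rows 179 197 cols 307 312
loupe 0.52 rows 240 258 cols 184 198
front-post ray [ 0.8183 -0.6549  0.5191]
```

View pics/crop.png

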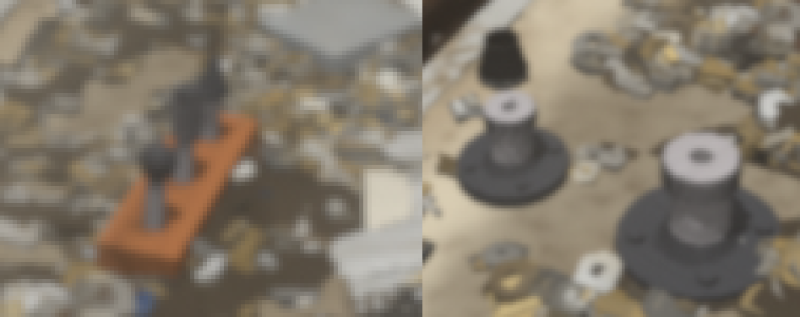

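Choice: the 90 mm collet at (300,256), not the 66 mm one at (285,195). Burr candidates: near one at (205,296) looks like a ball, middle at (195,303) a cylinder, far at (188,309) a cone. I'll check this close up with the wrist camera.

```bash
python3 - <<'E'
from h import *
np.set_printoptions(precision=4,suppress=True)
im=shot('scene')
print('post',atz(im,(150,278),0)[:2])
m=trace(im,'burr_rack')[0]['mask'];c=max(cv2.findContours(m.astype('uint8'),0,2)[0],key=cv2.contourArea)
for p in cv2.boxPoints(cv2.minAreaRect(c)): print(p,atz(im,(p[1],p[0]),.02)[:2])
for t in [(217,296),(206,303),(197,309)]: print(atz(im,t,.035)[:2])
w=shot('wrist');print(w['T_tool_cam'],w['fx'],w['cx'],w['cy'])
E
```

```text
post [0.4069 0.5132]
[280.1538 224.7692] [0.5615 0.1037]
[307.2307 184.1538] [0.5585 0.3003]
[323.8461 195.2308] [0.6093 0.2623]
[296.7692 235.8461] [0.605  0.0786]
[0.5885 0.1216]
[0.5879 0.1703]
[0.588  0.2137]
[[ 0.0008 -0.9569 -0.2903  0.0747]
 [ 1.      0.001  -0.0006 -0.0009]
 [ 0.0008 -0.2903  0.9569  0.0309]
 [ 0.      0.      0.      1.    ]] 338.1674876801706 255.8172472147605 190.93077945963418
```

send_rows --moves '[[[-0.09,-0.07,0.01,0,0,0.12],[-0.22,-0.16,0.03,0,0,0.25],[-0.35,-0.26,0.04,0,0,0.37],[-0.47,-0.35,0.06,0,0,0.5],[-0.59,-0.44,0.08,0,0,0.62],[-0.71,-0.53,0.09,0,0,0.75],[-0.83,-0.62,0.11,0,0,0.88],[-0.9,-0.68,0.12,0,0,1.0]]]'

```text
time_s: 2.17
tool_pos: [0.3792, 0.2651, 0.3745]
tool_rot: [1.825, 2.556, -0.0]
wrist_force: [0.5, -0.4, -1.0]
gripper_width: 0.995
gripper_force: 0.0
```

send_rows --moves '[[[-0.08,0.09,0.01,0,0,0.08],[-0.18,0.2,0.02,0,0,0.16],[-0.28,0.31,0.03,0,0,0.24],[-0.38,0.42,0.04,0,0,0.32],[-0.48,0.53,0.05,0,0,0.4],[-0.57,0.63,0.06,0,0,0.43],[-0.57,0.63,0.06,0,0,0.43],[-0.57,0.63,0.06,0,0,0.43]]]'

```text
time_s: 2.83
tool_pos: [0.5754, 0.1842, 0.3586]
tool_rot: [-2.224, -2.218, 0.002]
wrist_force: [-0.6, 0.1, 0.5]
gripper_width: 1.003
gripper_force: 0.0
```

```bash
python3 - <<'E'
from h import *
np.set_printoptions(precision=4,suppress=True)
im=shot('wrist');s=robot.state();print(s['tool_pos'],s['q']);print(R.from_rotvec(s['tool_rot']).as_matrix())
for t,z in dict(burr_cylinder=.007,burr_head=.077,burr_rack=0,burr_ball=.007,burr_cone=.007).items():
    for r in tip_of(im,t)[:3]: print(t,round(r['p'],2),np.round(r['pixel'],1),atz(im,r['pixel'],z)[:2])
save(im,'w1.png')
E
```

```text
[0.5742 0.1849 0.359 ] [0.1785 0.3844 0.036  1.224  0.0003 1.7503]
[[ 0.001   1.     -0.0016]
 [ 1.     -0.001   0.0001]
 [ 0.0001 -0.0016 -1.    ]]
burr_cylinder 0.7 [180.8 268.7] [0.5864 0.1705]
burr_rack 0.62 [182.3 269.6] [0.5876 0.167 ]
burr_cone 0.89 [134.2 267.5] [0.5849 0.216 ]
```

View pics/w1.png

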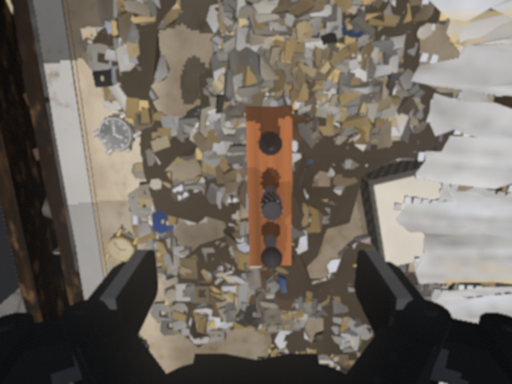

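Wrist view: cone at (143,270), cylinder in the middle (204,271), ball at (258,271). I'll take a close crop and measure the head.

```bash
python3 - <<'E'
from h import *
np.set_printoptions(precision=4,suppress=True)
im=shot('wrist')
print('head top',atz(im,(208,271),.08),'top face',[atz(im,(r,271.5),.085)[:2] for r in (205,208,211)])
for t in ['burr_cylinder','burr_ball','burr_cone','burr_rack']:
    for r in trace(im,t)[:2]:
        ys,xs=np.where(r['mask']);print(t,round(r['p'],2),r['pixel'],ys.min(),ys.max(),xs.min(),xs.max(),atz(im,((ys.min()+ys.max())/2,(xs.min()+xs.max()+1)/2),.035 if 'rack' in t else .072)[:2])
        if 'rack' in t: print(cv2.minAreaRect(np.c_[xs,ys].astype(np.float32)))
cv2.imwrite('pics/c2.png',cv2.resize(im['color'][100:275,230:310,::-1],None,fx=3.4,fy=3.4,interpolation=3))
E
```

```text
head top [0.584  0.1698 0.08  ] top face [array([0.5841, 0.174 ]), array([0.5841, 0.1716]), array([0.5842, 0.1691])]
burr_cylinder 0.61 [205.3, 272.0] 188 222 262 284 [0.5863 0.1695]
burr_ball 0.57 [255.5, 272.2] 236 269 263 283 [0.5871 0.1271]
burr_cone 0.62 [144.8, 273.1] 133 156 261 283 [0.5847 0.2184]
burr_rack 0.95 [177.1, 269.7] 108 266 248 294 [0.5863 0.1738]
((271.0, 187.0), (158.0, 46.0), 90.0)
```

View pics/c2.png

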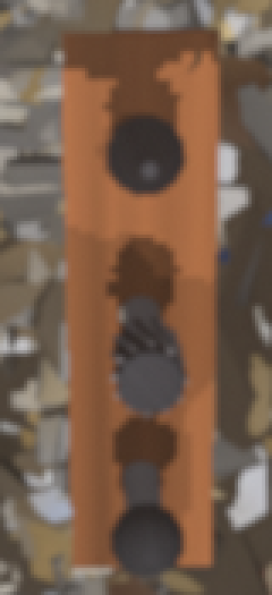

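The middle burr has a flat fluted top, so it is the cylinder, at about (0.586, 0.169). Descending to grip it.

send_rows --moves '[[[-0.03,0.03,0.08,0,0,0],[-0.064,0.048,0.2,0,0,0],[-0.064,0.048,0.32,0,0,0],[-0.064,0.048,0.42,0,0,0],[-0.064,0.048,0.48,0,0,0],[-0.064,0.048,0.508,0,0,0],[-0.064,0.048,0.508,0,0,0]]]'

```text
time_s: 3.97
tool_pos: [0.5852, 0.1693, 0.2309]
tool_rot: [-2.22, -2.22, 0.004]
wrist_force: [0.4, 0.5, -0.6]
gripper_width: 0.998
gripper_force: 0.0
```

send_rows --moves '[[[0,0,0,0,0,0],[0,0,0,0,0,0],[0,0,0,0,0,0],[0,0,0,0,0,0],[0,0,0,0,0,0],[0,0,0,0,0,0],[0,0,0,0,0,0],[0,0,0,0,0,0]]]' --jaw -1

```text
time_s: 4.63
tool_pos: [0.5863, 0.1695, 0.2336]
tool_rot: [2.221, 2.221, 0.002]
wrist_force: [-0.8, -0.3, 4.3]
gripper_width: 0.161
gripper_force: 58.5
```

send_rows --moves '[[[0,0,-0.03,0,0,0],[0,0,-0.08,0,0,0],[0,0,-0.16,0,0,0],[0,0,-0.26,0,0,0],[0,0,-0.36,0,0,0],[0,0,-0.44,0,0,0],[0,0,-0.48,0,0,0],[0,0,-0.48,0,0,0]]]'

```text
time_s: 5.3
tool_pos: [0.5866, 0.1695, 0.3555]
tool_rot: [2.22, 2.219, 0.006]
wrist_force: [0.8, -0.8, -0.1]
gripper_width: 0.162
gripper_force: 59.0
```

```bash
python3 - <<'E'
from h import *
np.set_printoptions(precision=4,suppress=True)
im=shot('wrist');save(im,'w2.png');s=robot.state();print(s['tool_pos'],s['wrist_force'],s['gripper_width'])
print('expected foot px',proj(im,np.array(s['tool_pos'])+[0,0,-.225]),'head',proj(im,np.array(s['tool_pos'])+[0,0,-.147]))
for t in ['burr_cylinder','burr_head']:
  for r in tip_of(im,t)[:2]: print(t,r)
im=shot('scene');print([ (r['p'],r['pixel']) for r in tip_of(im,'burr_cylinder')],proj(im,np.array(s['tool_pos'])+[0,0,-.225]),proj(im,np.array(s['tool_pos'])+[0,0,-.173]))
c=im['color'][60:260,150:350,::-1];cv2.imwrite('pics/s2.png',np.hstack([cv2.resize(c,(500,500),interpolation=3)]))
cv2.imwrite('pics/both.png',np.hstack([cv2.resize(c,(384,384),interpolation=3),cv2.imread('pics/w2.png')[:,100:500]]))
E
```

```text
[0.5862 0.1694 0.3535] [-0.4507  1.1462 -0.5477] 0.16191027413789927
expected foot px [212.6582 255.1981] head [281.7377 255.5221]
burr_cylinder {'pixel': [215.5, 259.1], 'p': 0.82}
burr_head {'pixel': [273.5, 258.5], 'p': 0.97}
[(0.76, [166.9, 302.5])] [165.735  304.7079] [141.685  306.2764]
```

View pics/both.png

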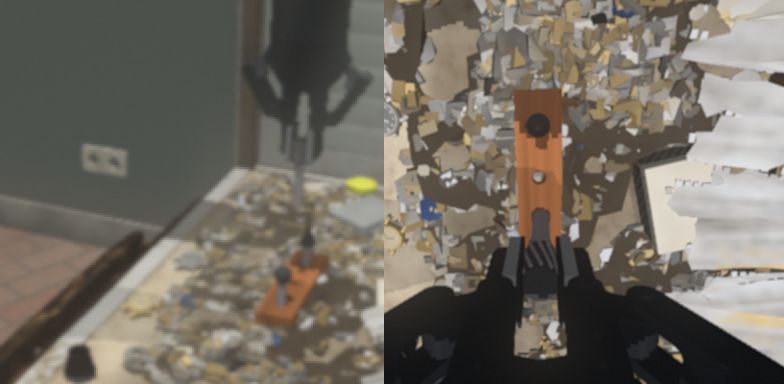

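Burr held upright, rack shows an empty middle hole, the ball and cone are still in place. Carrying it to beside the large collet.

send_rows --moves '[[[-0.06,0.01,0,0,0,0],[-0.17,0.02,0,0,0,0],[-0.3,0.03,0,0,0,0],[-0.44,0.04,0,0,0,0],[-0.58,0.05,0,0,0,0],[-0.72,0.06,0,0,0,0],[-0.86,0.07,0,0,0,0],[-1.0,0.08,0,0,0,0]]]'

```text
time_s: 6.22
tool_pos: [0.6055, -0.0822, 0.3512]
tool_rot: [-2.22, -2.22, 0.002]
wrist_force: [0.3, 0.8, -0.1]
gripper_width: 0.165
gripper_force: 59.0
```

send_rows --moves '[[[-0.13,0,0,0,0,0],[-0.23,0,0,0,0,0],[-0.31,0,0,0,0,0],[-0.36,0,0,0,0,0],[-0.38,0,0,0,0,0],[-0.38,0,0,0,0,0],[-0.38,0,0,0,0,0]]]'

```text
time_s: 6.8
tool_pos: [0.6059, -0.1749, 0.3522]
tool_rot: [-2.22, -2.221, -0.0]
wrist_force: [0.4, 1.2, 0.0]
gripper_width: 0.161
gripper_force: 59.0
```

```bash
cat > m.py <<'E'
from h import *
np.set_printoptions(precision=4,suppress=True)
im=shot('wrist');save(im,'w3.png');s=robot.state();print(s['tool_pos'],s['wrist_force'],s['gripper_width'])
for t,z in dict(collet_stand=0,nut_centre=.055,bore_floor=.02).items():
  for r in tip_of(im,t)[:2]: print(t,round(r['p'],2),r['pixel'],atz(im,r['pixel'],z)[:2])
for r in trace(im,'collet_stand')[:2]:
  ys,xs=np.where(r['mask']);print(r['p'],ys.min(),ys.max(),xs.min(),xs.max(),atz(im,((ys.min()+ys.max())/2,(xs.min()+xs.max())/2),.012)[:2])
p=np.array(s['tool_pos'])
for r in tip_of(im,'burr_cylinder')[:1]: print('foot',r['pixel'],'exp',proj(im,p+[0,0,-.225]),atz(im,r['pixel'],p[2]-.225))
E
python3 m.py
```

```text
[ 0.6059 -0.1745  0.3524] [-0.4346  0.3514 -0.7482] 0.16374494179238888
collet_stand 0.73 [99.4, 122.5] [ 0.4819 -0.1112]
collet_stand 0.7 [119.3, 259.9] [ 0.6082 -0.129 ]
nut_centre 0.88 [125.9, 250.9] [ 0.6007 -0.1293]
nut_centre 0.77 [100.4, 102.6] [ 0.4877 -0.1103]
bore_floor 0.93 [100.0, 117.7] [ 0.4854 -0.1111]
bore_floor 0.55 [121.6, 255.0] [ 0.6037 -0.1293]
0.93 69 169 207 304 [ 0.6041 -0.1277]
0.88 64 136 83 156 [ 0.4838 -0.1114]
foot [213.3, 258.4] exp [213.3138 257.8755] [ 0.6063 -0.1745  0.1274]
```

View pics/w3.png

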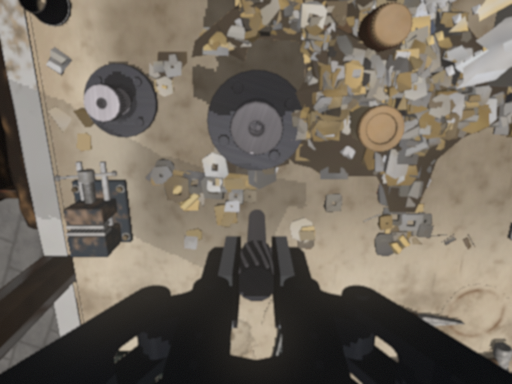

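The large collet's nut hole shows at about (128,257), the small collet at (100,102), and the held foot at (213,258). Refining on the hole.

```bash
python3 - <<'E'
from h import *
np.set_printoptions(precision=4,suppress=True)
im=shot('wrist')
g=cv2.cvtColor(im['color'],cv2.COLOR_RGB2GRAY)
c=cv2.resize(g[90:165,215:295],None,fx=8,fy=8,interpolation=3)
cv2.imwrite('pics/c3.png',c)
for a,b,l in ((150,260,'nut'),(30,75,'hole')):
    h=cv2.HoughCircles(c,cv2.HOUGH_GRADIENT,1.5,40,param1=80,param2=25,minRadius=a,maxRadius=b)
    for x,y,r in ([] if h is None else h[0][:3]):
        p=(90+(y-3.5)/8,215+(x-3.5)/8);print(l,p,r/8,atz(im,p,.064)[:2])
E
```

```text
nut (np.float32(126.03125), np.float32(255.90625)) 24.65625 [ 0.605  -0.1285]
nut (np.float32(130.90625), np.float32(254.40625)) 28.5 [ 0.6039 -0.1321]
nut (np.float32(129.96875), np.float32(249.15625)) 31.349998 [ 0.5999 -0.1315]
hole (np.float32(161.65625), np.float32(217.28125)) 8.23125 [ 0.5751 -0.1559]
hole (np.float32(148.71875), np.float32(222.15625)) 6.7875004 [ 0.5791 -0.1458]
hole (np.float32(112.15625), np.float32(269.78125)) 5.7375 [ 0.6153 -0.1183]
```

View pics/c3.png

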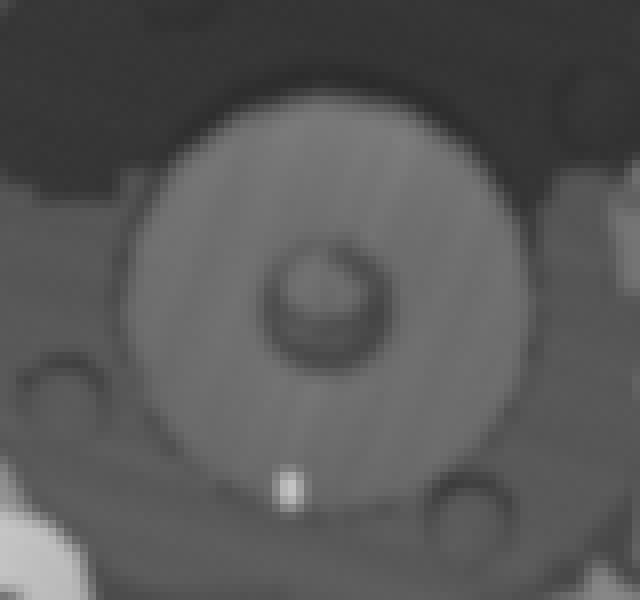

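send_rows --moves '[[[0.06,-0.008,0.05,0,0,0],[0.12,-0.008,0.12,0,0,0],[0.17,-0.008,0.17,0,0,0],[0.182,-0.008,0.196,0,0,0],[0.182,-0.008,0.196,0,0,0],[0.182,-0.008,0.196,0,0,0]]]'

```text
time_s: 7.65
tool_pos: [0.6041, -0.1301, 0.3039]
tool_rot: [2.221, 2.222, -0.0]
wrist_force: [-0.8, 0.2, -0.9]
gripper_width: 0.16
gripper_force: 59.0
```

```bash
python3 - <<'E'
from h import *
np.set_printoptions(precision=4,suppress=True)
im=shot('wrist');s=robot.state();p=np.array(s['tool_pos']);print(p)
f=proj(im,p+[0,0,-.225]);n=proj(im,[.6045,-.1294,.064]);print('foot exp',f,'nut exp',n)
for t in ['burr_cylinder','nut_centre']: print(t,[(r['p'],r['pixel']) for r in tip_of(im,t)[:2]],proj(im,[.6045,-.1294,.055]))
sc=shot('scene');f2=proj(sc,p+[0,0,-.225]);n2=proj(sc,[.6045,-.1294,.064]);print(f2,n2)
a=cv2.resize(im['color'][150:270,195:315,::-1],(400,400),interpolation=3);r,c=map(int,n2)
b=cv2.resize(sc['color'][r-50:r+30,c-40:c+40,::-1],(400,400),interpolation=3)
cv2.circle(b,(int((n2[1]-c+40)*5),int((n2[0]-r+50)*5)),2,(0,0,255),-1);cv2.circle(b,(int((f2[1]-c+40)*5),int((f2[0]-r+50)*5)),2,(0,255,0),-1)
for q,col in ((n,(0,0,255)),(f,(0,255,0))): cv2.circle(a,(int((q[1]-195)*3.33),int((q[0]-150)*3.33)),2,col,-1)
cv2.imwrite('pics/h.png',np.hstack([a,b]))
E
```

```text
[ 0.6043 -0.1306  0.3045]
foot exp [214.3904 257.8818] nut exp [204.2485 258.0045]
burr_cylinder [(0.81, [218.3, 254.9])] [199.8853 257.9364]
nut_centre [(0.95, [201.7, 254.8]), (0.89, [169.8, 84.6])] [199.8853 257.9364]
[272.6623 255.3706] [280.3457 255.6455]
```

View pics/h.png

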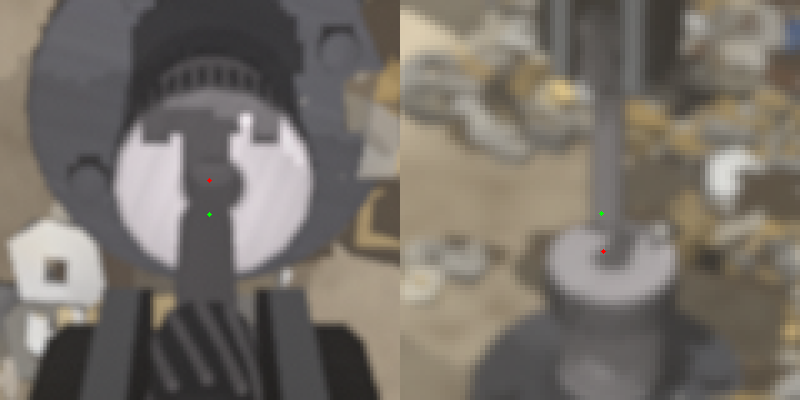

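```bash
python3 - <<'E'
from h import *
im=shot('wrist');g=cv2.cvtColor(im['color'],cv2.COLOR_RGB2GRAY)
for r in range(184,232,1): print(r,*g[r,246:272])
E
```

```text
184 90 95 111 120 118 105 96 94 94 95 95 95 94 94 101 114 121 122 121 127 142 150 148 134 123 120
185 90 111 149 170 165 135 101 90 90 92 91 91 90 92 98 110 118 117 118 137 174 194 188 155 127 118
186 92 123 174 202 196 155 108 91 90 91 91 92 91 92 95 103 107 106 107 138 189 217 207 165 127 117
187 92 125 181 211 204 160 110 89 90 91 92 91 91 91 93 95 96 94 96 131 186 213 203 160 124 115
188 92 125 181 211 204 160 110 90 90 91 91 92 91 94 93 93 92 89 93 127 182 208 197 155 118 110
189 92 125 180 211 204 159 109 89 92 91 91 91 92 93 93 92 92 90 93 127 181 207 196 153 113 101
190 120 144 186 211 203 159 109 91 90 91 91 91 92 93 92 93 92 91 95 128 180 205 197 161 128 118
191 172 180 201 213 202 158 109 91 90 91 92 92 93 93 93 92 92 91 94 127 179 204 203 185 169 165
192 205 208 213 215 200 157 108 90 89 91 91 93 93 93 92 92 93 92 94 126 177 204 207 203 199 198
193 215 215 216 215 201 158 109 90 90 91 91 91 93 93 91 91 93 92 94 125 177 205 210 209 207 206
194 214 216 215 215 200 157 108 90 88 88 89 89 89 90 90 91 92 93 93 125 177 205 210 208 207 206
195 214 215 216 213 198 154 107 88 85 8
[... 2716 characters left out ...]
8 80 82 81 80 81 81 80 80 79 80 78 78 79 104 151 185 196 195 195 196 197
225 197 174 131 91 78 81 80 82 82 80 81 80 79 79 80 79 78 79 102 147 182 194 195 195 195 192
226 192 171 127 90 79 80 79 83 82 81 80 80 80 80 80 79 78 80 101 146 180 193 194 192 189 179
227 178 159 120 87 79 80 81 81 80 80 79 80 79 79 79 80 78 79 100 143 177 188 187 181 169 153
228 151 138 108 84 79 81 80 80 81 79 80 80 79 78 80 79 78 78 93 131 161 170 167 155 139 119
229 117 110 94 82 79 80 81 80 81 80 80 79 79 79 79 79 79 78 87 109 130 136 131 120 107 94
230 94 89 82 79 78 80 81 81 80 81 79 80 80 79 79 80 78 79 81 89 97 100 98 94 92 90
231 87 83 80 79 80 80 80 81 80 80 79 80 79 79 80 79 78 79 79 82 86 90 91 95 100 103
```

send_rows --moves '[[[0.006,0.003,0.01,0,0,0],[0.006,0.003,0.03,0,0,0],[0.006,0.003,0.05,0,0,0],[0.006,0.003,0.065,0,0,0],[0.006,0.003,0.075,0,0,0],[0.006,0.003,0.085,0,0,0],[0.006,0.003,0.09,0,0,0]]]'

```text
time_s: 8.48
tool_pos: [0.6047, -0.1286, 0.2807]
tool_rot: [-2.221, -2.221, -0.0]
wrist_force: [0.9, -1.2, -0.8]
gripper_width: 0.163
gripper_force: 59.2
```

send_rows --moves '[[[0,0,0.015,0,0,0],[0,0,0.035,0,0,0],[0,0,0.055,0,0,0],[0,0,0.075,0,0,0],[0,0,0.09,0,0,0],[0,0,0.1,0,0,0],[0,0,0.1,0,0,0]]]'

```text
time_s: 9.07
tool_pos: [0.6048, -0.1286, 0.2555]
tool_rot: [-2.221, -2.221, -0.0]
wrist_force: [2.1, -0.2, -1.6]
gripper_width: 0.162
gripper_force: 59.0
```

send_rows --moves '[[[0,0,0.008,0,0,0],[0,0,0.016,0,0,0],[0,0,0.022,0,0,0],[0,0,0.028,0,0,0],[0,0,0.032,0,0,0],[0,0,0.032,0,0,0]]]'

```text
time_s: 9.57
tool_pos: [0.6048, -0.1287, 0.2481]
tool_rot: [2.221, 2.221, 0.0]
wrist_force: [2.4, -0.1, -0.4]
gripper_width: 0.167
gripper_force: 59.1
```

send_rows --moves '[[[0,0,0,0,0,0],[0,0,0,0,0,0],[0,0,0,0,0,0],[0,0,0,0,0,0],[0,0,0,0,0,0],[0,0,0,0,0,0],[0,0,0,0,0,0],[0,0,0,0,0,0]]]' --jaw 1

```text
time_s: 10.23
tool_pos: [0.6047, -0.1286, 0.2482]
tool_rot: [-2.222, -2.221, -0.0]
wrist_force: [0.6, 0.6, -0.2]
gripper_width: 1.0
gripper_force: 0.0
```

send_rows --moves '[[[0,0,-0.05,0,0,0],[0,0,-0.15,0,0,0],[0,0,-0.28,0,0,0],[0,0,-0.38,0,0,0],[0,0,-0.4,0,0,0],[0,0,-0.4,0,0,0]]]'

```text
time_s: 10.73
tool_pos: [0.6054, -0.1288, 0.3509]
tool_rot: [2.218, 2.218, 0.004]
wrist_force: [0.2, -0.6, 0.1]
gripper_width: 1.0
gripper_force: 0.0
```

```bash
python3 - <<'E'
from h import *
np.set_printoptions(precision=4,suppress=True)
im=shot('wrist');s=robot.state();p=np.array(s['tool_pos']);print(p,s['q'],s['torque'])
c=np.array([.6043,-.129,0])
t=proj(im,c+[0,0,.098]);b=proj(im,c+[0,0,.072]);print('exp top',t,'head base',b,'if 10mm high',proj(im,c+[0,0,.108]))
for k in ['burr_cylinder','burr_head']: print(k,[(r['p'],r['pixel']) for r in tip_of(im,k)[:2]],proj(im,c+[0,0,.02]),proj(im,c+[0,0,.09]))
a=cv2.resize(im['color'][90:290,155:355,::-1],(600,600),interpolation=3)
for q in (t,b): cv2.circle(a,(int((q[1]-155)*3),int((q[0]-90)*3)),2,(0,0,255),-1)
cv2.imwrite('pics/home.png',a)
E
```

```text
[ 0.6049 -0.1287  0.3488] [-0.3393  0.4164  0.0587  1.2112  0.      1.2316] [ 0.0282 -0.0203 -0.0032]
exp top [198.7661 253.8674] head base [188.0512 253.9216] if 10mm high [203.52   253.8434]
burr_cylinder [(0.8, [174.0, 255.7])] [171.805  254.0038] [195.2342 253.8853]
burr_head [(0.97, [199.1, 254.2])] [171.805  254.0038] [195.2342 253.8853]
```

View pics/home.png

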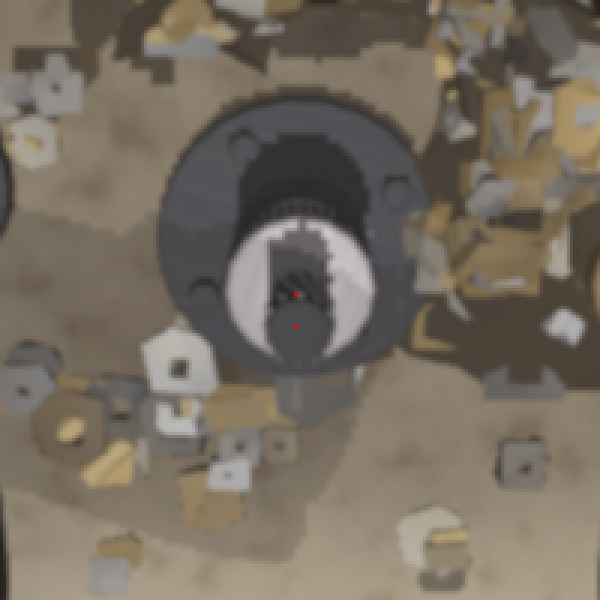

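The burr stands home: its top disc at crop (300,328) matches the expected (296,326). Turning the gripper back 90° for range, then going down over the nut.

send_rows --moves '[[[0,0,0,0,0,-0.1],[0,0,0,0,0,-0.24],[0,0,0,0,0,-0.38],[0,0,0,0,0,-0.52],[0,0,0,0,0,-0.66],[0,0,0,0,0,-0.8],[0,0,0,0,0,-0.94],[0,0,0,0,0,-1.0]]]'

```text
time_s: 11.55
tool_pos: [0.6042, -0.1284, 0.3459]
tool_rot: [-1.194, -2.902, 0.0]
wrist_force: [0.2, -0.0, -0.6]
gripper_width: 1.0
gripper_force: 0.0
```

send_rows --moves '[[[0,0,0,0,0,-0.1],[0,0,0,0,0,-0.24],[0,0,0,0,0,-0.38],[0,0,0,0,0,-0.52],[0,0,0,0,0,-0.66],[0,0,0,0,0,-0.8],[0,0,0,0,0,-0.94],[0,0,0,0,0,-1.0]]]'

```text
time_s: 12.22
tool_pos: [0.6042, -0.1285, 0.3459]
tool_rot: [0.008, -3.138, -0.002]
wrist_force: [0.4, -0.3, 1.1]
gripper_width: 1.001
gripper_force: 0.0
```

send_rows --moves '[[[0,0,0.05,0,0,0],[0,0,0.14,0,0,0],[0,0,0.24,0,0,0],[0,0,0.34,0,0,0],[0,0,0.44,0,0,0],[0,0,0.52,0,0,0],[0,0,0.555,0,0,0],[0,0,0.555,0,0,0]]]'

```text
time_s: 12.88
tool_pos: [0.6028, -0.128, 0.2054]
tool_rot: [-0.0, -3.134, -0.004]
wrist_force: [-0.6, -0.1, -0.1]
gripper_width: 1.001
gripper_force: 0.0
```

send_rows --moves '[[[0,0,-0.008,0,0,0],[0,0,-0.008,0,0,0],[0,0,-0.008,0,0,0],[0,0,-0.008,0,0,0],[0,0,-0.008,0,0,0],[0,0,-0.008,0,0,0],[0,0,-0.008,0,0,0],[0,0,-0.008,0,0,0]]]' --jaw -1

```text
time_s: 13.55
tool_pos: [0.6054, -0.1292, 0.2135]
tool_rot: [0.001, 3.139, -0.003]
wrist_force: [-2.1, -1.0, 6.6]
gripper_width: 0.444
gripper_force: 60.2
```

```bash
cat > st.py <<'E'
from h import *
np.set_printoptions(precision=4,suppress=True)
s=robot.state();print('t',s['time_s'],'F',s['wrist_force'],'M',s['torque'],'q6',s['q'][5],'tau6',s['tau'][5],'psi',-R.from_rotvec(s['tool_rot']).as_euler('zyx')[0],'pos',s['tool_pos'],'gf',s['gripper_force'],s['gripper_width'])
E
python3 st.py
```

```text
t 13.55 F [-2.0739 -1.0161  6.616 ] M [-0.4302  0.2143 -0.06  ] q6 -0.33912185016594903 tau6 -0.05307052982971072 psi 3.1410060054103366 pos [ 0.6054 -0.1292  0.2135] gf 60.15708874953134 0.4441556864109835
```

send_rows --moves '[[[0,0,0,0,0,0.05],[0,0,0,0,0,0.12],[0,0,0,0,0,0.19],[0,0,0,0,0,0.25],[0,0,0,0,0,0.28],[0,0,0,0,0,0.3],[0,0,0,0,0,0.3],[0,0,0,0,0,0.3]]]'

```text
time_s: 14.22
tool_pos: [0.6054, -0.1292, 0.2135]
tool_rot: [0.37, 3.116, -0.003]
wrist_force: [-1.0, -1.4, 6.5]
gripper_width: 0.444
gripper_force: 60.2
```

```bash
python3 st.py
```

```text
t 14.2167 F [-0.9707 -1.3905  6.5328] M [-0.4749  0.3106 -0.0332] q6 -0.10344875809958948 tau6 -0.05382984993048012 psi 2.9053461323838805 pos [ 0.6054 -0.1292  0.2135] gf 60.225142342882236 0.4435704360586558
```

send_rows --moves '[[[0,0,0,0,0,0.03],[0,0,0,0,0,0.06],[0,0,0,0,0,0.1],[0,0,0,0,0,0.1],[0,0,0,0,0,0.1],[0,0,0,0,0,0.1]]]'

```text
time_s: 14.72
tool_pos: [0.6054, -0.1293, 0.2135]
tool_rot: [0.492, 3.099, -0.003]
wrist_force: [-1.9, -1.6, 5.8]
gripper_width: 0.446
gripper_force: 60.3
```

```bash
python3 st.py
```

```text
t 14.7167 F [-1.8677 -1.5623  5.8468] M [-0.4583  0.252  -0.1646] q6 -0.024749017901769272 tau6 -0.14805673621594906 psi 2.8265938909233133 pos [ 0.6054 -0.1293  0.2135] gf 60.256387638305426 0.4459923462283808
```

send_rows --moves '[[[0,0,0,0,0,0.03],[0,0,0,0,0,0.06],[0,0,0,0,0,0.1],[0,0,0,0,0,0.1],[0,0,0,0,0,0.1],[0,0,0,0,0,0.1]]]'

```text
time_s: 15.22
tool_pos: [0.6054, -0.1292, 0.2135]
tool_rot: [0.613, 3.078, -0.002]
wrist_force: [-1.2, -1.2, 5.7]
gripper_width: 0.442
gripper_force: 60.3
```

```bash
python3 st.py
```

```text
t 15.2167 F [-1.1931 -1.1851  5.7286] M [-0.4532  0.2839 -0.1298] q6 0.053755927602449516 tau6 -0.1479958277195692 psi 2.748154024500611 pos [ 0.6054 -0.1292  0.2135] gf 60.25619761580913 0.4416119858634564
```

send_rows --moves '[[[0,0,0,0,0,0.03],[0,0,0,0,0,0.06],[0,0,0,0,0,0.1],[0,0,0,0,0,0.1],[0,0,0,0,0,0.1],[0,0,0,0,0,0.1]]]'

```text
time_s: 15.72
tool_pos: [0.6054, -0.1292, 0.2135]
tool_rot: [0.734, 3.051, -0.002]
wrist_force: [-1.2, -1.5, 5.4]
gripper_width: 0.439
gripper_force: 60.3
```

```bash
python3 st.py
```

```text
t 15.7167 F [-1.2372 -1.5147  5.364 ] M [-0.4419  0.2964 -0.1708] q6 0.13229958535408523 tau6 -0.14796689618378878 psi 2.669585641048427 pos [ 0.6054 -0.1292  0.2135] gf 60.257230997592046 0.43918658245947506
```

send_rows --moves '[[[0,0,0,0,0,0.03],[0,0,0,0,0,0.06],[0,0,0,0,0,0.1],[0,0,0,0,0,0.1],[0,0,0,0,0,0.1],[0,0,0,0,0,0.1]]]'

```text
time_s: 16.22
tool_pos: [0.6054, -0.1292, 0.2134]
tool_rot: [0.853, 3.02, -0.002]
wrist_force: [-1.2, -1.7, 5.8]
gripper_width: 0.442
gripper_force: 60.3
```

```bash
python3 st.py
```

```text
t 16.2167 F [-1.2012 -1.6631  5.7924] M [-0.4463  0.2717 -0.1161] q6 0.21080366662895667 tau6 -0.1478927442803979 psi 2.5911022245078903 pos [ 0.6054 -0.1292  0.2134] gf 60.258133348135985 0.4417162571960299
```

send_rows --moves '[[[0,0,0,0,0,0.03],[0,0,0,0,0,0.06],[0,0,0,0,0,0.1],[0,0,0,0,0,0.1],[0,0,0,0,0,0.1],[0,0,0,0,0,0.1]]]'

```text
time_s: 16.72
tool_pos: [0.6054, -0.1292, 0.2135]
tool_rot: [0.971, 2.984, -0.002]
wrist_force: [-0.6, -1.7, 5.8]
gripper_width: 0.445
gripper_force: 60.3
```

```bash
python3 st.py
```

```text
t 16.7167 F [-0.5537 -1.6808  5.8295] M [-0.4634  0.362  -0.1522] q6 0.28937525564420796 tau6 -0.14785325154662132 psi 2.512531359807801 pos [ 0.6054 -0.1292  0.2135] gf 60.259140128669486 0.44458733872486533
```

send_rows --moves '[[[0,0,0,0,0,0.03],[0,0,0,0,0,0.06],[0,0,0,0,0,0.1],[0,0,0,0,0,0.1],[0,0,0,0,0,0.1],[0,0,0,0,0,0.1]]]'

```text
time_s: 17.22
tool_pos: [0.6054, -0.1292, 0.2135]
tool_rot: [1.087, 2.944, -0.002]
wrist_force: [-0.7, -1.6, 5.8]
gripper_width: 0.444
gripper_force: 60.3
```

```bash
python3 st.py
```

```text
t 17.2167 F [-0.7093 -1.5993  5.8266] M [-0.4375  0.386  -0.1939] q6 0.3679447935406293 tau6 -0.14785777777433395 psi 2.4339729471255844 pos [ 0.6054 -0.1292  0.2135] gf 60.2603751628685 0.4435279328994755
```

send_rows --moves '[[[0,0,0,0,0,0.03],[0,0,0,0,0,0.06],[0,0,0,0,0,0.1],[0,0,0,0,0,0.1],[0,0,0,0,0,0.1],[0,0,0,0,0,0.1]]]'

```text
time_s: 17.72
tool_pos: [0.6054, -0.1292, 0.2135]
tool_rot: [1.202, 2.899, -0.001]
wrist_force: [-0.6, -1.2, 6.1]
gripper_width: 0.444
gripper_force: 60.3
```

```bash
python3 st.py
```

```text
t 17.7167 F [-0.5813 -1.1569  6.1008] M [-0.4096  0.3395 -0.1809] q6 0.4464732166013876 tau6 -0.14784731436520815 psi 2.3554637242393985 pos [ 0.6054 -0.1292  0.2135] gf 60.26030647313298 0.44391974916275767
```

send_rows --moves '[[[0,0,0,0,0,0.03],[0,0,0,0,0,0.06],[0,0,0,0,0,0.1],[0,0,0,0,0,0.1],[0,0,0,0,0,0.1],[0,0,0,0,0,0.1]]]'

```text
time_s: 18.22
tool_pos: [0.6054, -0.1293, 0.2135]
tool_rot: [1.315, 2.849, -0.001]
wrist_force: [-1.9, -1.2, 6.0]
gripper_width: 0.44
gripper_force: 60.3
```

```bash
python3 st.py
```

```text
t 18.2167 F [-1.8725 -1.1857  5.9951] M [-0.428   0.3597 -0.1643] q6 0.5249956849984525 tau6 -0.14777182135730982 psi 2.276854570280818 pos [ 0.6054 -0.1293  0.2135] gf 60.2631549225262 0.4404218678993392
```

send_rows --moves '[[[0,0,0,0,0,0.03],[0,0,0,0,0,0.06],[0,0,0,0,0,0.1],[0,0,0,0,0,0.1],[0,0,0,0,0,0.1],[0,0,0,0,0,0.1]]]'

```text
time_s: 18.72
tool_pos: [0.6054, -0.1292, 0.2135]
tool_rot: [1.426, 2.795, -0.001]
wrist_force: [-1.2, -1.2, 6.5]
gripper_width: 0.44
gripper_force: 60.3
```

```bash
python3 st.py
```

```text
t 18.7167 F [-1.1781 -1.1622  6.5117] M [-0.4255  0.3911 -0.1691] q6 0.6035483265445855 tau6 -0.14774459414184093 psi 2.1983350098002705 pos [ 0.6054 -0.1292  0.2135] gf 60.26436227773833 0.4402700434607957
```

send_rows --moves '[[[0,0,0,0,0,0.03],[0,0,0,0,0,0.06],[0,0,0,0,0,0.1],[0,0,0,0,0,0.1],[0,0,0,0,0,0.1],[0,0,0,0,0,0.1]]]'

```text
time_s: 19.22
tool_pos: [0.6054, -0.1292, 0.2135]
tool_rot: [1.534, 2.737, -0.001]
wrist_force: [-0.4, -2.0, 6.3]
gripper_width: 0.442
gripper_force: 60.3
```

```bash
python3 st.py
```

```text
t 19.2167 F [-0.4298 -2.0049  6.3225] M [-0.4184  0.3843 -0.1306] q6 0.682083048519371 tau6 -0.14777799602597952 psi 2.119846208381584 pos [ 0.6054 -0.1292  0.2135] gf 60.26493061335363 0.44198362080615516
```

send_rows --moves '[[[0,0,0,0,0,0.03],[0,0,0,0,0,0.06],[0,0,0,0,0,0.1],[0,0,0,0,0,0.1],[0,0,0,0,0,0.1],[0,0,0,0,0,0.1]]]'

```text
time_s: 19.72
tool_pos: [0.6053, -0.1292, 0.2135]
tool_rot: [1.641, 2.675, -0.0]
wrist_force: [-0.5, -2.5, 5.9]
gripper_width: 0.438
gripper_force: 60.3
```

```bash
python3 st.py
```

```text
t 19.7167 F [-0.5492 -2.4705  5.8525] M [-0.4125  0.4571 -0.1529] q6 0.7606178098575772 tau6 -0.14772570692002773 psi 2.041239928284127 pos [ 0.6053 -0.1292  0.2135] gf 60.26592208072543 0.4383125323483371
```

send_rows --moves '[[[0,0,0,0,0,0.03],[0,0,0,0,0,0.06],[0,0,0,0,0,0.1],[0,0,0,0,0,0.1],[0,0,0,0,0,0.1],[0,0,0,0,0,0.1]]]'

```text
time_s: 20.22
tool_pos: [0.6054, -0.1292, 0.2135]
tool_rot: [1.744, 2.608, -0.0]
wrist_force: [-1.0, -1.2, 6.0]
gripper_width: 0.441
gripper_force: 60.3
```

```bash
python3 st.py
```

```text
t 20.2167 F [-0.9878 -1.1885  5.9907] M [-0.3987  0.4448 -0.1715] q6 0.8391785754701524 tau6 -0.1478162594139576 psi 1.9627282037425149 pos [ 0.6054 -0.1292  0.2135] gf 60.26682782918215 0.4411514052168702
```

Turned 1.18 rad, still free.

send_rows --moves '[[[0,0,0,0,0,0.03],[0,0,0,0,0,0.06],[0,0,0,0,0,0.1],[0,0,0,0,0,0.1],[0,0,0,0,0,0.1],[0,0,0,0,0,0.1]]]'

```text
time_s: 20.72
tool_pos: [0.6054, -0.1292, 0.2135]
tool_rot: [1.845, 2.538, 0.0]
wrist_force: [-0.0, -0.8, 6.8]
gripper_width: 0.439
gripper_force: 60.3
```

```bash
python3 st.py
```

```text
t 20.7167 F [-0.0266 -0.7783  6.8394] M [-0.4283  0.465  -0.1495] q6 0.9177172183320108 tau6 -0.14781729318201542 psi 1.884161335543661 pos [ 0.6054 -0.1292  0.2135] gf 60.26812819764018 0.43893218835498227
```

send_rows --moves '[[[0,0,0,0,0,0.03],[0,0,0,0,0,0.06],[0,0,0,0,0,0.1],[0,0,0,0,0,0.1],[0,0,0,0,0,0.1],[0,0,0,0,0,0.1]]]'

```text
time_s: 21.22
tool_pos: [0.6054, -0.1292, 0.2135]
tool_rot: [1.944, 2.464, 0.0]
wrist_force: [-1.1, -1.2, 6.8]
gripper_width: 0.443
gripper_force: 60.3
```

```bash
python3 st.py
```

```text
t 21.2167 F [-1.1032 -1.1615  6.8417] M [-0.3469  0.4341 -0.1291] q6 0.9962663313020304 tau6 -0.14781862031668425 psi 1.8056547458240246 pos [ 0.6054 -0.1292  0.2135] gf 60.27007441967726 0.4426029316060497
```

send_rows --moves '[[[0,0,0,0,0,0.03],[0,0,0,0,0,0.06],[0,0,0,0,0,0.1],[0,0,0,0,0,0.1],[0,0,0,0,0,0.1],[0,0,0,0,0,0.1]]]'

```text
time_s: 21.72
tool_pos: [0.6054, -0.1292, 0.2135]
tool_rot: [2.039, 2.385, 0.001]
wrist_force: [-0.6, -2.1, 6.2]
gripper_width: 0.446
gripper_force: 60.3
```

```bash
python3 st.py
```

```text
t 21.7167 F [-0.5837 -2.1082  6.1616] M [-0.4342  0.4839 -0.1464] q6 1.0747794522482021 tau6 -0.14788859523832798 psi 1.7271287570638096 pos [ 0.6054 -0.1292  0.2135] gf 60.271639097481966 0.4459458186843495
```

send_rows --moves '[[[0,0,0,0,0,0.03],[0,0,0,0,0,0.06],[0,0,0,0,0,0.1],[0,0,0,0,0,0.1],[0,0,0,0,0,0.1],[0,0,0,0,0,0.1]]]'

```text
time_s: 22.22
tool_pos: [0.6053, -0.1292, 0.2134]
tool_rot: [2.131, 2.304, 0.001]
wrist_force: [-0.8, -1.1, 6.1]
gripper_width: 0.442
gripper_force: 60.3
```

```bash
python3 st.py
```

```text
t 22.2167 F [-0.8125 -1.0863  6.1272] M [-0.3541  0.4371 -0.1416] q6 1.1533382402068122 tau6 -0.14786940068006516 psi 1.6485466955448778 pos [ 0.6053 -0.1292  0.2134] gf 60.27262061834335 0.4415726008066087
```

send_rows --moves '[[[0,0,0,0,0,0.03],[0,0,0,0,0,0.06],[0,0,0,0,0,0.1],[0,0,0,0,0,0.1],[0,0,0,0,0,0.1],[0,0,0,0,0,0.1]]]'

```text
time_s: 22.72
tool_pos: [0.6053, -0.1292, 0.2134]
tool_rot: [2.22, 2.218, 0.001]
wrist_force: [-1.2, -1.4, 6.7]
gripper_width: 0.442
gripper_force: 60.3
```

```bash
python3 st.py
```

```text
t 22.7167 F [-1.2188 -1.4192  6.6693] M [-0.2491  0.504  -0.148 ] q6 1.2318565102115275 tau6 -0.14795627910643816 psi 1.5699778886789377 pos [ 0.6053 -0.1292  0.2134] gf 60.273420475423336 0.44238576789198264
```

send_rows --moves '[[[0,0,0,0,0,0.03],[0,0,0,0,0,0.06],[0,0,0,0,0,0.1],[0,0,0,0,0,0.1],[0,0,0,0,0,0.1],[0,0,0,0,0,0.1]]]'

```text
time_s: 23.22
tool_pos: [0.6054, -0.1292, 0.2135]
tool_rot: [2.305, 2.129, 0.001]
wrist_force: [-0.2, -1.5, 6.7]
gripper_width: 0.441
gripper_force: 60.3
```

```bash
python3 st.py
```

```text
t 23.2167 F [-0.1585 -1.4984  6.6854] M [-0.265   0.5385 -0.2058] q6 1.3104509544465812 tau6 -0.14811018481850624 psi 1.4914432167428155 pos [ 0.6054 -0.1292  0.2135] gf 60.2747773937881 0.44110487236841683
```

send_rows --moves '[[[0,0,0,0,0,0.03],[0,0,0,0,0,0.06],[0,0,0,0,0,0.1],[0,0,0,0,0,0.1],[0,0,0,0,0,0.1],[0,0,0,0,0,0.1]]]'

```text
time_s: 23.72
tool_pos: [0.6054, -0.1292, 0.2134]
tool_rot: [2.387, 2.037, 0.002]
wrist_force: [-0.7, -0.8, 6.6]
gripper_width: 0.442
gripper_force: 60.3
```

```bash
python3 st.py
```

```text
t 23.7167 F [-0.7463 -0.8021  6.6368] M [-0.2162  0.4736 -0.1853] q6 1.3889971545289685 tau6 -0.14813566580414772 psi 1.4128634954707822 pos [ 0.6054 -0.1292  0.2134] gf 60.27472257614136 0.44209971917819807
```

send_rows --moves '[[[0,0,0,0,0,0.03],[0,0,0,0,0,0.06],[0,0,0,0,0,0.1],[0,0,0,0,0,0.1],[0,0,0,0,0,0.1],[0,0,0,0,0,0.1]]]'

```text
time_s: 24.22
tool_pos: [0.6054, -0.1292, 0.2135]
tool_rot: [2.465, 1.942, 0.002]
wrist_force: [-0.8, -2.1, 5.8]
gripper_width: 0.443
gripper_force: 60.3
```

```bash
python3 st.py
```

```text
t 24.2167 F [-0.7759 -2.0774  5.7569] M [-0.2642  0.3691 -0.1142] q6 1.4675412135610908 tau6 -0.1481729233637452 psi 1.3342851293431397 pos [ 0.6054 -0.1292  0.2135] gf 60.27521772310138 0.4427602065606669
```

send_rows --moves '[[[0,0,0,0,0,0.03],[0,0,0,0,0,0.06],[0,0,0,0,0,0.1],[0,0,0,0,0,0.1],[0,0,0,0,0,0.1],[0,0,0,0,0,0.1]]]'

```text
time_s: 24.72
tool_pos: [0.6054, -0.1292, 0.2135]
tool_rot: [2.54, 1.844, 0.002]
wrist_force: [-0.4, -1.2, 6.5]
gripper_width: 0.445
gripper_force: 60.3
```

```bash
python3 st.py
```

```text
t 24.7167 F [-0.4225 -1.2286  6.483 ] M [-0.2324  0.4906 -0.2095] q6 1.5460518713140656 tau6 -0.14814273454248905 psi 1.2558143789853449 pos [ 0.6054 -0.1292  0.2135] gf 60.275557804852724 0.4450634987253421
```

send_rows --moves '[[[0,0,0,0,0,0.03],[0,0,0,0,0,0.06],[0,0,0,0,0,0.1],[0,0,0,0,0,0.1],[0,0,0,0,0,0.1],[0,0,0,0,0,0.1]]]'

```text
time_s: 25.22
tool_pos: [0.6054, -0.1292, 0.2135]
tool_rot: [2.61, 1.743, 0.002]
wrist_force: [-0.4, -1.7, 6.2]
gripper_width: 0.441
gripper_force: 60.3
```

```bash
python3 st.py
```

```text
t 25.2167 F [-0.4021 -1.6993  6.2256] M [-0.162   0.4421 -0.0701] q6 1.6244776788923965 tau6 -0.11803541332483292 psi 1.1773955603213428 pos [ 0.6054 -0.1292  0.2135] gf 60.25922963395715 0.4408033730603748
```

The jaws have started to touch: the moment rose by 0.03 N m at 1.96 rad.

send_rows --moves '[[[0,0,0,0,0,0.03],[0,0,0,0,0,0.06],[0,0,0,0,0,0.1],[0,0,0,0,0,0.1],[0,0,0,0,0,0.1],[0,0,0,0,0,0.1]]]'

```text
time_s: 25.72
tool_pos: [0.6054, -0.1292, 0.2135]
tool_rot: [2.676, 1.639, 0.003]
wrist_force: [-0.4, -1.5, 6.3]
gripper_width: 0.442
gripper_force: 60.2
```

```bash
python3 st.py
```

```text
t 25.7167 F [-0.4365 -1.4876  6.2781] M [-0.2507  0.4551 -0.0905] q6 1.7028496342792796 tau6 -0.033015660010278225 psi 1.0990086142611646 pos [ 0.6054 -0.1292  0.2135] gf 60.21519647911191 0.442488483889668
```

send_rows --moves '[[[0,0,0,0,0,0.03],[0,0,0,0,0,0.06],[0,0,0,0,0,0.08],[0,0,0,0,0,0.08],[0,0,0,0,0,0.08],[0,0,0,0,0,0.08]]]'

```text
time_s: 26.22
tool_pos: [0.6054, -0.1292, 0.2135]
tool_rot: [2.726, 1.555, 0.003]
wrist_force: [-1.1, -1.0, 5.8]
gripper_width: 0.442
gripper_force: 60.2
```

```bash
python3 st.py
```

```text
t 26.2167 F [-1.0578 -1.0191  5.8295] M [-0.1861  0.4605  0.1195] q6 1.7653723970339545 tau6 0.12511172331869602 psi 1.0365110941553006 pos [ 0.6054 -0.1292  0.2135] gf 60.15833296632067 0.4416240694894866
```

Rise is 0.27 N m by the moment, about 0.22 by the angle, both inside the gripped band. Letting go and withdrawing.

send_rows --moves '[[[0,0,0,0,0,0],[0,0,0,0,0,0],[0,0,0,0,0,0],[0,0,0,0,0,0],[0,0,0,0,0,0],[0,0,0,0,0,0],[0,0,0,0,0,0],[0,0,0,0,0,0]]]' --jaw 1

```text
time_s: 26.88
tool_pos: [0.6047, -0.1285, 0.2113]
tool_rot: [-2.729, -1.556, 0.0]
wrist_force: [-0.5, 0.2, 0.5]
gripper_width: 1.001
gripper_force: 0.0
```

send_rows --moves '[[[0,0,-0.04,0,0,0],[0,0,-0.12,0,0,0],[0,0,-0.24,0,0,0],[0,0,-0.36,0,0,0],[0,0,-0.48,0,0,0],[0,0,-0.54,0,0,0],[0,0,-0.56,0,0,0],[0,0,-0.56,0,0,0]]]'

```text
time_s: 27.55
tool_pos: [0.6051, -0.1287, 0.3537]
tool_rot: [2.726, 1.555, 0.004]
wrist_force: [-0.2, 0.7, -0.4]
gripper_width: 1.001
gripper_force: 0.0
```

```bash
python3 st.py; python3 - <<'E'
from h import *
im=shot('wrist');c=np.array([.6043,-.129,0])
for k in ['burr_cylinder','burr_head']: print(k,[(r['p'],r['pixel']) for r in tip_of(im,k)[:2]],proj(im,c+[0,0,.02]),proj(im,c+[0,0,.09]))
E
```

```text
t 27.55 F [-0.1721  0.7204 -0.4417] M [-0.0831 -0.0156 -0.0292] q6 1.7656445984996458 tau6 -5.144432719816905e-06 psi 1.0366212718916865 pos [ 0.6051 -0.1287  0.3537] gf 0.0 1.0014857411412919
burr_cylinder [(0.93, [171.8, 256.3])] [171.95265366 254.43485753] [194.94983101 254.36178363]
burr_head [(0.76, [197.3, 251.7])] [171.95265366 254.43485753] [194.94983101 254.36178363]
```

The burr is still home, the arm is clear and touching nothing, and the other burrs and the loupe were left alone.

```bash
python3 -c "
from cell import robot
print(robot.hand_in())"
```

```text
the job is handed in; nothing more can be done
None
```

The job is handed in with no verdict returned: the cylindrical burr is home in the 90 mm-flange collet, its nut nipped up about 0.22–0.27 N m over free and let go, and I did not go near the other burrs or the loupe while working.

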